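# Shut the telescoping wand and clip it away

### The arm

A 6-joint arm with a two-finger parallel gripper is mounted at the origin on a cart in front of the work surface, level with it; the furniture and walls round the work are solid. World frame = base frame: x ahead of the robot, y to its left, z up, the work surface at z = 0. Lengths are in m, angles in degrees, forces in N, time in s.
With the tool pointing down it reaches from about 0.325 to 0.775 m from the base axis. Payload 5.5 kg.
Tool frame: the origin (TCP) lies at the centre of the arm's flange, where the gripper is bolted on; the fingertips stand 182 mm ahead of it and the grasp point (between the pads) lies 163 mm ahead of it; z points along the fingers, y is the line along which they close (so a half turn about z gives the same grasp; the last joint's range is limited). The gripper opens to 88 mm and grips with 3 to 60 N. Pads are 20 mm wide; open, the fingers measure 115 mm over their backs; the gripper's body (75 mm by 178 mm) begins 61 mm behind the grasp point.
Start: joints at [-76.702, 5.22, 70.514, -0, 104.267, -3.249], TCP at [0.171, -0.575, 0.405] pointing down, gripper open.
Joint ranges: [-164.24, 164.24], [-49.07, 125.15], [9.68, 141.18], [-86.29, 266.29], [3.28, 154.24], [-151.56, 151.56]. Speed limits (degrees/s): [147.25, 147.25, 172.46, 180, 180, 180].

### API

Orientations are given as [roll, pitch, yaw] about the fixed x, y, z axes, in that order (R = Rz(yaw) Ry(pitch) Rx(roll)).
In Python, from station import r gives the robot as it stands. The module is installed in compiled form; this text tells all that it offers. Calls block until the motion is done:
- r.reach(position, orientation): joint-space move of the TCP to a pose.
- r.servo_line(position, rotation=None, speed=0.15): straight line of the TCP; rotation=None keeps the orientation; speed is the mean speed in m/s.
- r.move_joints(angles): joint-space move.
- r.let_go() and r.grab(squeeze=None): open the fingers fully, or close them until they stop; squeeze is the grip in N (None keeps the last).
- r.wait(seconds).
- r.inverse_kinematics(position, orientation): joint angles nearest the present ones, or None.
- r.sense(): the state.
- r.snapshot(name): name is "scene" or "side" or "wrist"; returns a dict with "frame" (400x640x3 uint8, red, green, blue), "fx", "fy", "cx", "cy" (pixels), "dist_coeffs" ([k1, k2, p1, p2, k3] as OpenCV has them; the pictures are not rectified), "R" (3x3) and "t" (3): a world point X has camera coordinates R X + t. Camera axes: x right, y down, z forward; pixel columns grow to the right and rows downward; lengths in m; the calibration is good to about 2 mm. A picture is of the moment at which its call begins. There is no depth.
A pose or a line that the arm cannot do raises r.IKError and nothing moves.
- r.hand_in(): hands the job in; it is judged then, once.
The state is a dict: "clock": time; "joints": joint angles; "joint_vel": joint speeds; "joint_torque": joint torques, N m; "tcp_pos": TCP position; "orientation": TCP orientation; "contact_force": force on the tool from outside, world axes, zero at the start; "torque": the same for the moment, N m; "opening": finger opening in m; "gripper_force": force on a finger pad.
Only numpy, scipy, OpenCV 4.12 (cv2) and the standard library are available. Lean on these libraries where they do the work, as an engineer would, in place of code of your own. Each camera call takes 0.05 s, during which the arm holds its last target. There are 200 camera calls.

### The job

Put the telescoping wand away in its holder: slide its tubes fully home, the thin inner tube first and then the middle one, and leave the wand snapped down into both spring clips with its square foot resting against the holder's end plate. The wand may be shut before or after it is clipped in. Leave the tape roll, the small dish and the metal collar where they are.

Things in the scene. Friction and masses are not known exactly. Their poses are not given: they have to be found in the camera images.
- wand: telescoping wand, 0.245 kg (varies 20%), lying level on the bench, tubes partly pulled out. Origin: on the axis, mid outer tube (17 mm above the bench when lying there); x along the axis to the thin end. Outer tube: aluminium, 26 mm diameter, x = -75 to 66 mm: grip it here, from above. Square black collar 34 x 34 mm at its mouth, x = 66 to 80 mm
- wand_tip (a point): centre of the end face of the round black knob (24 mm diameter, 12 mm long) that ends the inner tube, on the axis: push it along wand -x to shut the wand. Fully shut, collars and knob touch one another and this face is at wand x = 102 mm
- wand_foot (a point): centre of the end face of the square black foot (34 x 34 mm, 13 mm long), at wand x = -88 mm. The wand lies on foot and square collar
- wand_inner (a joint): how far the inner tube (thin, steel, 13 mm diameter) stands out of the middle tube, m: 0 fully home, at most 0.055, at the start 0.035 to 0.055. Friction about 2.5 N, stays where it is left; being looser than the middle tube, it shuts first under a steady push on the knob
- wand_middle (a joint): how far the middle tube (steel, 20 mm diameter, with a round black collar 24 mm in diameter and 10 mm long at its end) stands out of the outer tube, m: 0 fully home, at most 0.055, at the start 0.035 to 0.055. Friction about 6 N, stays where it is left
- holder: holder fixed to the bench: base plate 200 x 64 x 8 mm, end plate at its -x end, two grey C-shaped clips, open upward, at x = -45 and +45 mm. Origin: on the bench, under the middle between the clips. x along the clipped wand, whose thin end points to +x. Between the clips 76 mm are free for the fingers, down to the base plate
- holder_clip (a point): clip at holder x = +45 mm: point on the seated wand's axis (the other clip is its twin at -45 mm). Each clip is 14 mm long, about 45 mm wide over its flared lips, top 70 mm above the bench. Its two sprung jaws part as the 26 mm tube is pressed straight down (about 10 N, at most 15 N, for both clips), then close over it; the tube rests on the saddle. The wand can still slide along its axis
- holder_seat (a point): middle between the clips on the axis of a seated wand, 50 mm above the bench, axes as the holder's. The wand's origin comes here, or up to 4 mm towards the end plate when its foot touches that
- holder_end (a point): inner face of the holder's end plate (44 mm wide, 62 mm high) at the height of the seated axis, at holder x = -92 mm; the wand's foot comes to rest against it
- tape_roll: roll of blue tape, 100 mm in diameter, 19 mm high, lying on the bench; origin at the centre of its underside; leave it
- petri_dish: small clear dish, 55 mm in diameter, 12 mm high; origin at the centre of its underside; leave it
- collar: plain metal ring, 58 mm in diameter, 14 mm high, lying on the bench; origin at the centre of its underside; leave it

How it is judged (in metres and radians):
At the end, for the whole second after the job is handed in: The inner and the middle tube are each within 3 mm of fully home; the outer tube lies in both clips (its middle within 4 mm sideways and 3 mm in height of the seat, axis within 0.06 rad), the foot's end face is within 6 mm of the end plate, and the wand is at rest (value of joint each of wand_inner, wand_middle below 0.003 m and x of wand_foot in the frame of holder_seat between -0.095 and -0.086 m and y of wand in the frame of holder_seat between -0.004 and 0.004 m and z of wand in the frame of holder_seat between -0.003 and 0.003 m and angle between the x axis of wand and the x axis of holder_seat, either way round below 0.06 rad and linear speed of wand below 0.02 m/s); the robot touches nothing.
It fails at once if the middle tube is pushed in to less than 25 mm while the inner tube still stands out more than 6 mm (value of joint wand_middle below 0.025 m and value of joint wand_inner above 0.006 m).
It fails at once if the tape roll, the dish or the collar is moved more than 30 mm (distance of any of tape_roll, petri_dish, collar from where it was at the start of the episode above 0.03 m).
It also fails if it takes over 48 s, if anything falls off the work surface, if the arm or the gripper's body presses on something with over 40 N, if the wrist force passes 120 N, or if a joint passes its speed limit or range.

## Working session

There is one attempt and no reset: what is moved stays moved. The work goes in short steps, each a Python script; the robot and the scene stay as the last script left them, time stands still between calls to the robot, and variables do not carry over. Pictures are saved under pics/ and viewed, at most 10 in all, crops included, and the job is handed in when it is done.

```bash
mkdir -p pics; python3 - <<'E'
from station import r
import cv2,numpy as np,pickle
d={}
for n in("scene","side","wrist"):
    s=r.snapshot(n); d[n]=s; cv2.imwrite(f"pics/{n}0.png",s["frame"][:,:,::-1])
    R=np.array(s["R"]); print(n,s["fx"],s["cx"],s["cy"],s["dist_coeffs"],"cam",(-R.T@np.array(s["t"])).round(3),"fwd",R[2].round(2))
pickle.dump(d,open("s0.pkl","wb")); print(r.sense())
a=np.vstack([d["scene"]["frame"],d["side"]["frame"]])[:,:,::-1]
cv2.imwrite("pics/both0.png",cv2.resize(a,(480,600)))
E
```

```text
scene 519.0845644746055 313.7226507742696 201.29874056751402 [0.04813682 0.         0.         0.         0.        ] cam [-0.173  0.637  0.74 ] fwd [ 0.65 -0.47 -0.6 ]
side 394.3037906732403 321.6841639894858 203.35700681911618 [-0.05421196  0.          0.          0.          0.        ] cam [0.575 0.775 0.705] fwd [ 0.02 -0.72 -0.69]
wrist 318.3713583037449 315.14092421970497 203.56380278883248 [-0.06343409  0.          0.          0.          0.        ] cam [ 0.236 -0.556  0.384] fwd [-0.24 -0.07 -0.97]
{'clock': 0.15, 'joints': array([-7.67037603e+01,  5.25400505e+00,  7.05645927e+01, -8.83044616e-04,
        1.04267148e+02, -3.24947181e+00]), 'joint_vel': array([-0.06417991, -0.12014275, -0.19479205, -0.01295754, -0.11926191,
       -0.00503125]), 'joint_torque': array([ 1.07585591e-03, -4.47045708e+01, -4.06907415e+01,  6.98983530e-02,
        2.74217961e-02, -1.18080279e-04]), 'tcp_pos': array([ 0.17086804, -0.57521033,  0.40377218]), 'orientation': array([-1.79914343e+02, -4.00562851e-03,  1.65454915e+01]), 'contact_force': array([-0.50842599,  0.11210429,  0.02453647]), 'torque': array([ 0.00510222,  0.00679292, -0.00614632]), 'gripper_force': 0.0, 'opening': 0.08737985625903053}
```

View pics/scene0.png

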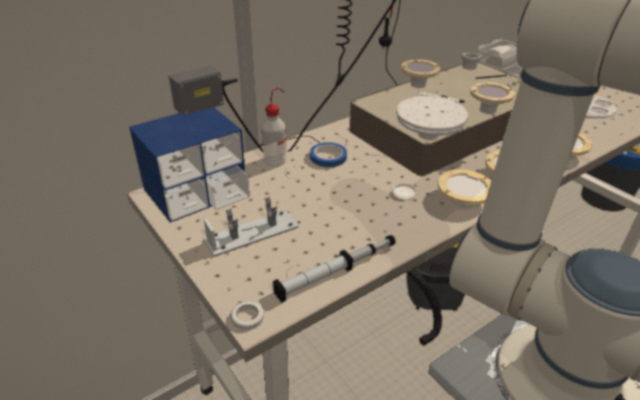

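View pics/side0.png

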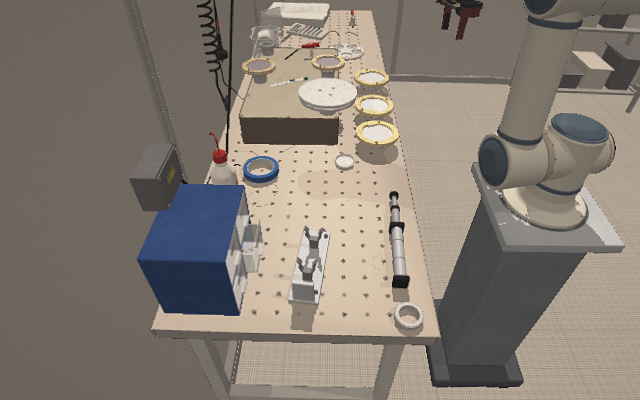

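The scene view shows the wand with its foot at (280,290), square collar at (347,262) and knob at (390,241). The holder's end plate is at (210,235) and its clips at (232,224) and (271,211). In the side view the foot is at (400,281) and the knob at (394,193). The holder's end plate is at (303,288) and its clips at (307,265) and (315,238), so the wand and holder +x both point to world -y.

```bash
cat > h.py <<'E'
import cv2,numpy as np
def ray(s,uv):
    K=np.array([[s["fx"],0,s["cx"]],[0,s["fy"],s["cy"]],[0,0,1]])
    p=cv2.undistortPoints(np.array(uv,float).reshape(-1,1,2),K,np.array(s["dist_coeffs"],float))[:,0]
    R=np.array(s["R"]);c=-R.T@np.array(s["t"])
    return c,np.c_[p,np.ones(len(p))]@R
def onplane(s,uv,z):
    c,d=ray(s,uv); return c+d*((z-c[2])/d[:,2])[:,None]
def tri(s1,a,s2,b):
    out=[]
    for p,q in zip(np.reshape(a,(-1,2)),np.reshape(b,(-1,2))):
        A=np.zeros((3,3));y=np.zeros(3)
        for s,u in((s1,p),(s2,q)):
            c,d=ray(s,[u]);d=d[0]/np.linalg.norm(d[0]);P=np.eye(3)-np.outer(d,d);A+=P;y+=P@c
        out.append(np.linalg.solve(A,y))
    return np.array(out)
E
python3 - <<'E'
import pickle,cv2,numpy as np
from h import *
d=pickle.load(open("s0.pkl","rb"));S,T=d["scene"],d["side"]
f=lambda *a:print(a[0],a[1].round(3).tolist())
f("wand foot,knob scene",onplane(S,[(280,290),(390,241)],.017))
f("side",onplane(T,[(400,281),(394,193)],.017))
f("endplate top, clips(-,+)",tri(S,[(210,235),(232,224),(271,211)],T,[(303,285),(307,268),(315,240)]))
f("cabinet top corners side",onplane(T,[(235,312),(247,186),(142,262)],.2))
f("collar/dish/tape",onplane(S,[(247,315),(403,192),(329,153)],.0))
f("cab corner tri",tri(S,[(183,160),(242,134)],T,[(222,260),(247,188)]))
a=cv2.resize(S["frame"][170:310,190:410],None,fx=3.6,fy=3.6,interpolation=cv2.INTER_CUBIC)[:,:,::-1]
cv2.imwrite("pics/c1.png",a)
E
```

```text
wand foot,knob scene [[0.419, 0.284, 0.017], [0.403, 0.018, 0.017]]
side [[0.42, 0.284, 0.017], [0.403, 0.007, 0.017]]
endplate top, clips(-,+) [[0.621, 0.322, 0.038], [0.616, 0.276, 0.043], [0.603, 0.19, 0.042]]
cabinet top corners side [[0.706, 0.476, 0.2], [0.733, 0.199, 0.2], [0.874, 0.39, 0.2]]
collar/dish/tape [[0.415, 0.358, 0.0], [0.533, -0.146, 0.0], [0.782, -0.108, 0.0]]
cab corner tri [[0.774, 0.309, 0.122], [0.742, 0.169, 0.167]]
```

View pics/c1.png

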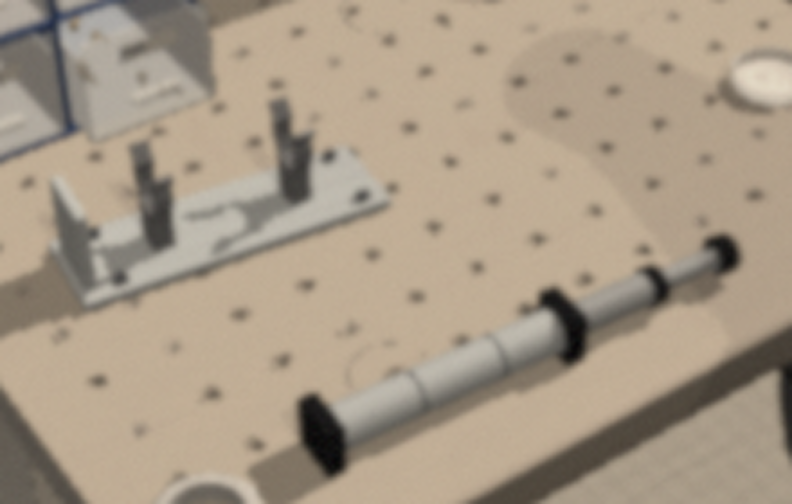

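The crop shows the holder's end plate at its left end, two grey clips and the wand. The wand's black foot is at the left and its square collar, round collar and knob run to the right. I'll move above both for a sharper wrist view.

```bash
python3 - <<'E'
from station import r
import cv2,numpy as np,pickle
for y in(-93,87):
    print(y,[None if q is None else np.round(q) for q in (r.inverse_kinematics(p,[180,0,y]) for p in([.5,.17,.42],[.414,.196,.17],[.61,.23,.21],[.59,.05,.21],[.4,-.03,.18]))])
r.reach([.5,.17,.42],[180,0,-93])
d={n:r.snapshot(n) for n in("wrist","scene","side")}
pickle.dump(d,open("s1.pkl","wb"));cv2.imwrite("pics/w1.png",d["wrist"]["frame"][:,:,::-1]);s=r.sense();print(s["clock"],s["tcp_pos"],s["orientation"])
E
```

```text
-93 [None, None, None, None, None]
87 [array([ 15.,  -6.,  80.,  -0., 106.,  18.]), array([ 21., -12., 111.,  -0.,  81.,  24.]), array([18., 16., 79., -0., 86., 21.]), array([ 2.,  7., 89., -0., 85.,  5.]), array([ -9., -23., 119.,   0.,  84.,  -6.])]Traceback (most recent call last):
  File "<stdin>", line 5, in <module>
station.IKError: the arm cannot take that pose within its joint ranges
```

```bash
python3 - <<'E'
from station import r
import cv2,numpy as np,pickle
r.reach([.5,.2,.42],[180,0,86])
d={n:r.snapshot(n) for n in("wrist","scene","side")}
pickle.dump(d,open("s1.pkl","wb"));cv2.imwrite("pics/w1.png",d["wrist"]["frame"][:,:,::-1]);s=r.sense();print(s["clock"],s["tcp_pos"],s["orientation"])
E
```

```text
3.2583 [0.50023159 0.19953238 0.4199704 ] [-1.79998623e+02  3.91795506e-03  8.59454503e+01]
```

View pics/w1.png

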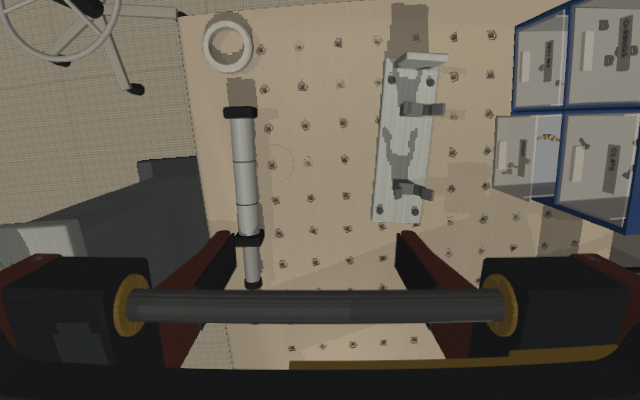

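The wrist view shows the foot at about (240,112), the square collar at (248,238) and the round collar at (253,286). The base plate spans (375..438, 55..222), with the end plate at (422,58) and the clips at (420,109) and (411,189). I'll zoom in for exact edges.

```bash
python3 - <<'E'
import pickle,cv2,numpy as np
from h import *
W=pickle.load(open("s1.pkl","rb"))["wrist"];f=W["frame"]
cv2.imwrite("pics/c2.png",cv2.resize(f[40:240,200:460],None,fx=3,fy=3,interpolation=cv2.INTER_CUBIC)[:,:,::-1])
hsv=cv2.cvtColor(f,cv2.COLOR_RGB2HSV)
blk=((hsv[:,:,2]<50)*255).astype(np.uint8)
n,l,st,ce=cv2.connectedComponentsWithStats(blk[90:250,215:275])
for i in range(1,n):
    if st[i,4]>60: print("black",st[i]+[215,90,0,0,0],(ce[i]+[215,90]).round(1))
# tube = grey (low saturation) between
for v in(125,140,150,170,180,195,210,222):
    row=hsv[v,215:280]; m=np.where(row[:,1]<40)[0]+215
    print(v,m.min(),m.max(),len(m), onplane(W,[(m.min(),v),(m.max()+1,v)],.017).round(4)[:,:2].tolist())
pl=((hsv[:,:,1]<30)&(hsv[:,:,2]>120)).astype(np.uint8)
for v in range(70,225,15):
    m=np.where(pl[v,365:450])[0]+365; print(v,m.min(),m.max(),len(m))
E
```

```text
black [223 106  34  12 363] [240.  111.9]
black [215 229  49  21 680] [236.7 240. ]
125 230 252 23 [[0.4056, 0.2717], [0.4328, 0.2696]]
140 232 253 22 [[0.4057, 0.2542], [0.432, 0.2522]]
150 232 254 23 [[0.4042, 0.2424], [0.4318, 0.2403]]
170 234 255 22 [[0.4035, 0.2183], [0.4303, 0.2163]]
180 235 255 21 [[0.4031, 0.206], [0.4289, 0.2041]]
195 236 256 21 [[0.4018, 0.1872], [0.4279, 0.1853]]
210 237 257 21 [[0.4005, 0.168], [0.4269, 0.1661]]
222 238 258 21 [[0.3997, 0.1522], [0.4264, 0.1504]]
70 385 437 45
85 384 435 25
100 382 434 35
115 381 398 18
130 380 430 44
145 379 428 40
160 377 427 28
175 376 425 34
190 375 392 18
205 373 421 45
220 371 419 49
```

View pics/c2.png

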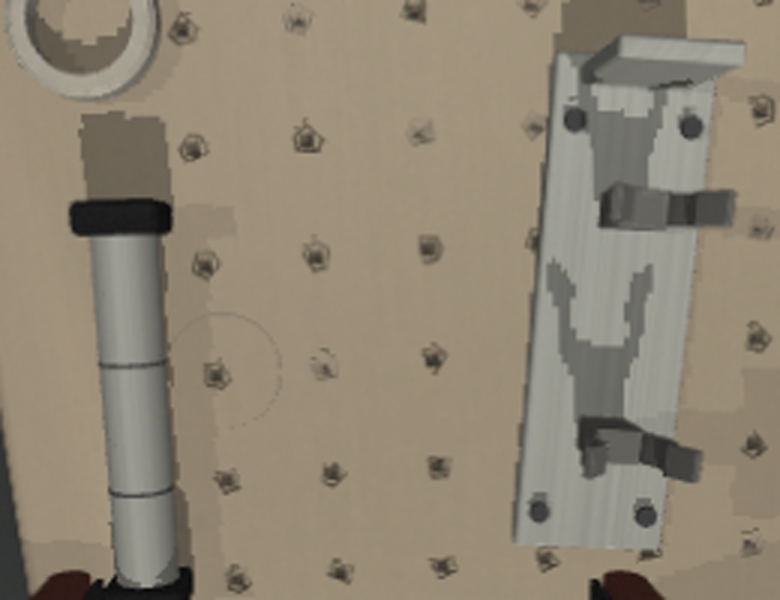

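The crop shows the base plate's corners at TL (557,52), BL (513,543) and BR (660,548), the end plate at the top, and both clips. The wand's foot spans (70..172, 200..235).

```bash
python3 - <<'E'
import pickle,cv2,numpy as np
from h import *
d=pickle.load(open("s1.pkl","rb"));W=d["wrist"]
p=lambda c:np.array(c)/3+[200,40]
c=onplane(W,p([(557,52),(513,543),(660,548)]),.008)
TL,BL,BR=c[:,:2];print(c.round(4).tolist(),np.linalg.norm(TL-BL),np.linalg.norm(BL-BR))
L=onplane(W,[(385,70),(384,85),(382,100),(380,130),(377,160),(373,205),(371,220)],.008)[:,:2]
R=onplane(W,[(438,70),(436,85),(435,100),(431,130),(428,160),(422,205),(420,220)],.008)[:,:2]
mid=(L+R)/2; k=np.polyfit(mid[:,1],mid[:,0],1); print("axis dx/dy",k,np.linalg.norm(R-L,axis=1).round(4))
u=-np.array([k[0],1])/np.hypot(k[0],1)
e=(BL+BR)/2; print("origin from front",(e-.1*u).round(4),"yaw",np.degrees(np.arctan2(u[1],u[0])))
# clip top tips (z=.07): two tips each
print("clip tips z.07",onplane(W,p([(740,208),(607,207),(700,466),(588,460)]),.07).round(4).tolist())
print("endplate top",onplane(W,p([(623,38),(745,44),(592,80),(715,78)]),.062).round(4).tolist())
print("foot end",onplane(W,p([(70,202),(171,200)]),.034).round(4).tolist())
S,T=d["scene"],d["side"]
print("knob side/scene",onplane(T,[(394,191)],.017),onplane(S,[(392,240)],.017))
E
```

```text
[[0.5924, 0.3351, 0.008], [0.569, 0.1386, 0.008], [0.6329, 0.1317, 0.008]] 0.19788593359171225 0.06427398848676173
axis dx/dy [0.11665312 0.58516634] [0.0626 0.0619 0.0637 0.0624 0.0637 0.0632 0.064 ]
origin from front [0.6126 0.2345] yaw -96.65365915463438
clip tips z.07 [[0.6394, 0.2714, 0.07], [0.5941, 0.2744, 0.07], [0.6269, 0.1829, 0.07], [0.5866, 0.1879, 0.07]]
endplate top [[0.6026, 0.329, 0.062], [0.6438, 0.325, 0.062], [0.5919, 0.3162, 0.062], [0.6336, 0.3146, 0.062]]
foot end [[0.405, 0.2912, 0.034], [0.4427, 0.2889, 0.034]]
knob side/scene [[ 0.40217125 -0.00081353  0.017     ]] [[0.40255487 0.01251604 0.017     ]]
```

```bash
cat > c.py <<'E'
import numpy as np
uw=np.array([-.052,-.9986]);wo=np.array([.4156,.201])
u=np.array([-.1158,-.9933]);seat=np.array([.6126,.2345])
gw=.008   # grasp at wand x
def H(x,z): p=seat+u*x; return [p[0],p[1],z]
E
python3 - <<'E'
from station import r
from c import *
import pickle,cv2
g=wo+uw*gw
r.reach([*g,.26],[180,0,87.02])
r.servo_line([*g,.185],speed=.1)
r.grab(60); s=r.sense();print(s["clock"],s["opening"],s["gripper_force"],s["tcp_pos"])
r.servo_line([*g,.29],speed=.15)
r.reach(H(.006+gw,.29),[180,0,83.35])
s=r.sense();print(s["clock"],s["opening"],s["contact_force"],s["torque"])
d={n:r.snapshot(n) for n in("wrist","scene","side")}
pickle.dump(d,open("s2.pkl","wb"))
a=np.vstack([d["wrist"]["frame"][:300],d["side"]["frame"][100:340]]);cv2.imwrite("pics/h2.png",a[:,:,::-1])
E
```

```text
5.9083 0.02492174901662964 60.000134110450745 [0.41510949 0.19299846 0.18494562]
7.5667 0.024442494436857008 [-0.26729763 -0.21638876 -2.33997257] [-0.03255472 -0.04300746  0.04126598]
```

View pics/h2.png

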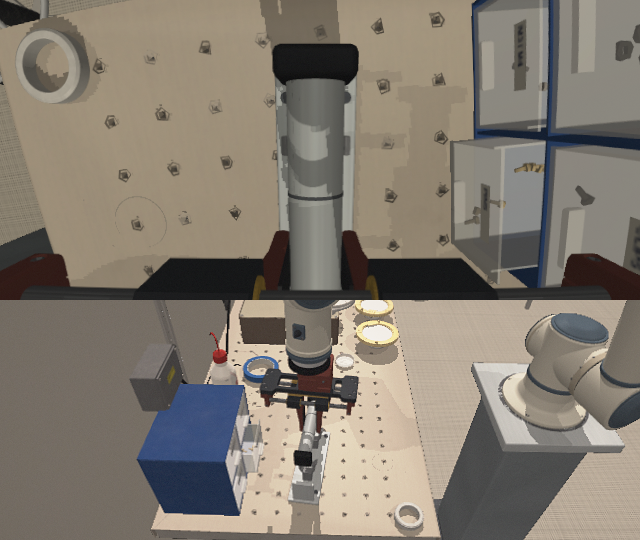

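The wrist view shows the wand held level over the base plate. Its foot's edge runs (273,46) to (357,44) and it is centred over the holder. I'll check the foot's position from these pixels, then press it down.

```bash
python3 - <<'E'
from station import r
from c import *
from h import *
import pickle
W=pickle.load(open("s2.pkl","rb"))["wrist"]
v=np.array([-u[1],u[0]])
for uv,z in(([(273,46),(357,44)],.139),([(287,160),(344,160)],.122),([(290,240),(342,240)],.122)):
    q=onplane(W,uv,z)[:,:2].mean(0)-seat; print("along,side",q@u,q@v)
r.servo_line(H(.006+gw,.25),speed=.12)
for z in(.24,.235,.23,.226,.222,.219,.2175):
    r.servo_line(H(.006+gw,z),speed=.03)
    s=r.sense();print(z,s["tcp_pos"][2].round(4),s["contact_force"].round(1),s["torque"].round(2),s["clock"].round(2))
    if s["contact_force"][2]>30:break
E
```

```text
along,side -0.08262942633557216 -0.0005567254994022058
along,side -0.0368931120434604 -0.0003616035392336108
along,side 0.002327360939146387 -0.000101354375504268Traceback (most recent call last):
  File "<stdin>", line 12, in <module>
AttributeError: 'float' object has no attribute 'round'
```

```bash
python3 - <<'E'
from station import r
from c import *
for z in(.235,.23,.226,.222,.219,.2175):
    r.servo_line(H(.006+gw,z),speed=.03)
    s=r.sense();print(z,s["tcp_pos"].round(4),s["contact_force"].round(1),s["torque"].round(2),round(s["clock"],2))
    if s["contact_force"][2]>30:break
E
```

```text
0.235 [0.6108 0.2207 0.2349] [-1.9  0.1 -2.4] [0.06 0.21 0.02] 9.0
0.23 [0.6108 0.221  0.2312] [-4.6  1.3  5. ] [0.16 0.8  0.06] 9.32
0.226 [0.6108 0.2211 0.2277] [-5.8  0.7  7.5] [0.23 0.83 0.1 ] 9.6
0.222 [0.6106 0.2209 0.2219] [-3.5  1.3 -0.3] [0.23 0.53 0.05] 9.88
0.219 [0.6107 0.2206 0.218 ] [-3.9  1.3 -2.5] [0.24 0.59 0.04] 10.13
0.2175 [0.6107 0.2206 0.218 ] [-6.1  0.7  2.4] [0.04 1.13 0.02] 10.38
```

```bash
python3 - <<'E'
from station import r
from c import *
import pickle,cv2
r.let_go(); r.servo_line(H(.006+gw,.31),speed=.2)
r.reach(H(.255,.31),[180,0,83.35]); r.grab(20)
r.servo_line(H(.255,.218),speed=.15)
s=r.sense();print(s["clock"],s["opening"],s["contact_force"].round(1),s["tcp_pos"])
d={n:r.snapshot(n) for n in("wrist","scene","side")}
pickle.dump(d,open("s3.pkl","wb"))
f=d["scene"]["frame"][130:290,180:400];g=d["wrist"]["frame"]
cv2.imwrite("pics/h3.png",np.vstack([cv2.resize(g[60:],(560,298)),cv2.resize(f,(560,300))[:,:]])[:,:,::-1])
E
```

```text
15.125 0.0006118606731539877 [-0.5  0.   0.9] [ 0.58338601 -0.01880138  0.21897949]
```

View pics/h3.png

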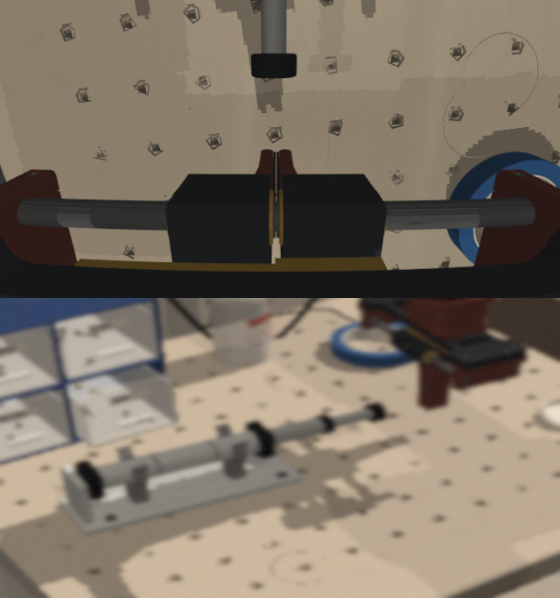

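The picture shows the wand lying in both clips, with the knob at (273,65) directly in line with the closed fingers at (275,165). I'll push it shut now.

```bash
python3 - <<'E'
from station import r
from c import *
xs=list(np.arange(.235,.124,-.01))+list(np.arange(.122,.099,-.002))
for x in xs:
    r.servo_line(H(x,.218),speed=.04)
    s=r.sense();F=s["contact_force"];f=F[:2]@u
    p=(s["tcp_pos"][:2]-seat)@u
    print(round(x,3),round(p,4),"F",round(f,1),"z",F[2].round(1),round(s["clock"],2))
    if f>22:break
E
```

```text
0.235 0.2348 F -0.1 z -0.3 15.93
0.225 0.2248 F 0.3 z 0.3 16.32
0.215 0.2147 F -0.1 z -0.8 16.73
0.205 0.2047 F 0.2 z -0.4 17.12
0.195 0.1945 F 0.5 z 0.5 17.52
0.185 0.1845 F -0.4 z -0.8 17.93
0.175 0.1745 F 0.5 z -0.2 18.32
0.165 0.1648 F 1.6 z -0.2 18.73
0.155 0.1551 F 3.9 z 0.2 19.12
0.145 0.1451 F 3.5 z 0.4 19.52
0.135 0.135 F 2.7 z -0.1 19.93
0.125 0.125 F 4.0 z 0.1 20.32
0.122 0.1222 F 3.9 z 0.2 20.57
0.12 0.1202 F 4.8 z 1.2 20.82
0.118 0.1183 F 4.8 z 1.0 21.07
0.116 0.1163 F 4.9 z 0.6 21.32
0.114 0.1147 F 6.4 z 1.9 21.57
0.112 0.114 F 13.6 z 2.5 21.82
0.11 0.1134 F 19.5 z 3.5 22.07
0.108 0.1127 F 25.4 z 5.4 22.32
```

```bash
python3 - <<'E'
from station import r
from c import *
import pickle,cv2
d={n:r.snapshot(n) for n in("wrist","scene","side")}
pickle.dump(d,open("s4.pkl","wb"))
f=d["scene"]["frame"][160:280,180:340];g=d["wrist"]["frame"]
cv2.imwrite("pics/h4.png",np.vstack([cv2.resize(g[:220],(480,165)),cv2.resize(f,(560,420),interpolation=cv2.INTER_CUBIC)[:,:480]])[:,:,::-1])
E
```

```text
(no output)
```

View pics/h4.png

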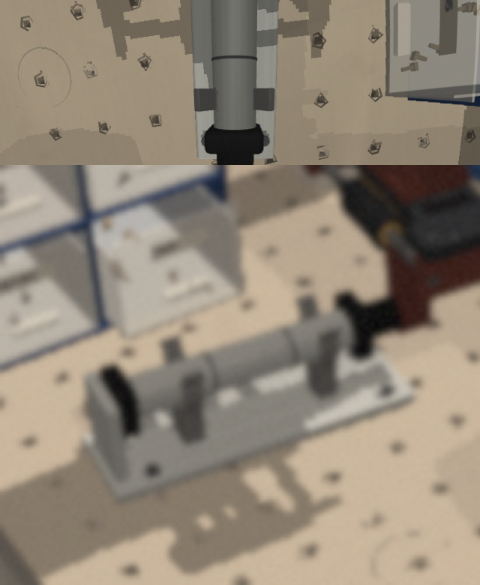

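The picture shows the wand in both clips with its square collar, round collar and knob stacked together against the fingers, and the foot at the end plate. I'll check that in numbers.

```bash
python3 - <<'E'
from c import *
from h import *
import pickle
d3=pickle.load(open("s3.pkl","rb"));d4=pickle.load(open("s4.pkl","rb"))
W=d3["wrist"];q=onplane(W,[(252*8/7,60+77*340/298),(296*8/7,60+77*340/298)],.050)[:,:2].mean(0)-seat;print("knob tip before",q@u)
W=d4["wrist"];f=W["frame"]
g=f[:,:,:].max(2)
for c in(285,300,313,326,340): print(c,np.where(g[:260,c]<45)[0][[0,-1]] if (g[:260,c]<45).any() else None)
for uv in([(280,172)],[(340,172)]):pass
for nm,v,z in(("collar back edge",170,.067),("collar front",203,.067)):
    print(nm,(onplane(W,[(313,v)],z)[0,:2]-seat)@u)
S=d4["scene"]
# foot front/back top edge & knob in scene: crop/3.5+(180,160)
p=lambda x,y:(x/3.5+180,(y-165)/3.5+160)
print("foot top back/front",[(onplane(S,[p(*a)],.067)[0,:2]-seat)@u for a in((103,372),(122,366))])
print("collar top",[(onplane(S,[p(*a)],.067)[0,:2]-seat)@u for a in((338,295),(355,293))])
E
```

```text
knob tip before 0.19849446862588863
285 [ 77 259]
300 [173 259]
313 [173 259]
326 [173 259]
340 [ 77 259]
collar back edge 0.06554755090269825
collar front 0.0796421927178114
foot top back/front [np.float64(-0.08578560287863396), np.float64(-0.07401517644961872)]
collar top [np.float64(0.06905326353709697), np.float64(0.0793102725830129)]
```

```bash
python3 - <<'E'
from station import r
from c import *
import cv2
r.servo_line(H(.15,.218),speed=.1); r.servo_line(H(.15,.33),speed=.2)
r.reach(H(.0,.36),[180,0,83.35])
g=r.snapshot("wrist")["frame"];f=r.snapshot("side")["frame"]
print(r.sense()["clock"])
cv2.imwrite("pics/h5.png",np.vstack([cv2.resize(g[0:280,180:500],(640,560),interpolation=cv2.INTER_CUBIC)])[:,:,::-1])
E
```

```text
24.5083
```

View pics/h5.png

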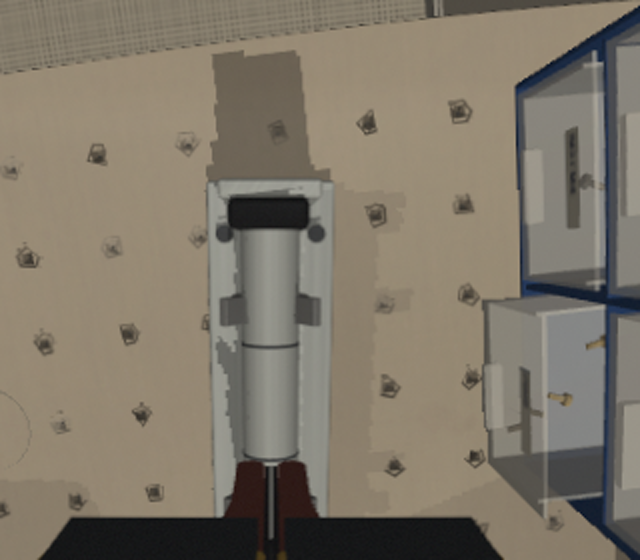

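The wrist picture shows the wand centred in the clips, with its foot at (268,212) flush against the end plate, whose edge is at row 197. Nothing is touching it, so I'll hand in.

```bash
python3 -c "
from station import r
print(r.hand_in())"
```

```text
the job is handed in; nothing more can be done
None
```

I handed the job in at about 24.5 s. In the last pictures the wand is shut and lies in both clips with its foot against the end plate. The tape roll, dish and collar weren't touched; the hand-in returned no verdict.

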